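Part the nested lab cups and sort them onto the drying tray

ROBOT

A 7-joint arm with a two-finger parallel gripper is mounted at the origin on the work surface. World frame = base frame: x ahead of the robot, y to its left, z up, the work surface at z = 0. Lengths are in mm, angles in rad, forces in N, time in s.
With the tool pointing down it reaches from about 400 to 850 mm from the base axis. Payload 10.4 kg.
Tool frame: the origin (TCP) lies at the very end of the fingers, on their centre line; the grasp point (between the pads) lies 19 mm behind it; z points along the fingers, y is the line along which they close (so a half turn about z gives the same grasp; the last joint's range is limited). The gripper opens to 85 mm and grips with 20 to 120 N. Pads are 22 mm wide; open, the fingers measure 114 mm over their backs; the gripper's body (76 mm by 85 mm) begins 54 mm behind the grasp point. The pads swing forward as they close: fully open they stand 13 mm farther back than shut.
Start: joints at [-1.283, 0.332, -0.065, 1.46, 0.022, 1.35, -0.088], TCP at [191.125, 595.082, 231.338] pointing down, gripper open.
Joint ranges: [-2.6, 2.6], [-0.5, 2.12], [-1.47, 1.34], [0.16, 2.42], [-1.27, 4.41], [0.06, 2.06], [-2.6, 2.6]. Speed limits (rad/s): [2.22, 2.22, 2.79, 2.79, 3.14, 3.14, 3.14].

INTERFACE

Orientations are given as a unit quaternion [w, x, y, z].
In Python, from cell import observe, get_image, r gives the robot as it stands. The module is installed in compiled form; this text tells all that it offers.
- The arm moves only by the tool arm_command, never from a script. Its argument "series" is text: rows parted by semicolons, each of 5 numbers parted by spaces: the shift along the tool's x, y, z in cm, then the turn about the tool's z in rad, then the finger opening in cm, from 0 to 8.54. A call has 1 to 8 rows; each row shifts and turns the commanded pose from where the row before left it, along the tool's axes as they then stand; what a row does not reach is not made up. A row lasts 1/8 s, in which the tool goes at most 62.5 mm and 10.7 degrees, less where a joint would pass 70% of its speed; a pose out of reach is approached as far as the arm can. A call with a gripper value outside its range is refused whole. The fingers move at their own pace and stop on an object; "newtons" is the grip in N (left out, the last holds). Time passes only in rows, so rows that do not move let the fingers close. It gives the time, the measured TCP pose, the force, the opening and the grip force at its end, in the units of the state.
- observe(): the state, without advancing time (a new reading comes with each control period).
- get_image(name): name is "side" or "top"; returns a dict with "color" (480x640x3 uint8, red, green, blue), "camera_matrix" (3x3 intrinsics, pixels), "R" (3x3) and "t" (3): a world point X has camera coordinates R X + t. Camera axes: x right, y down, z forward; pixel columns grow to the right and rows downward; lengths in mm; the calibration is good to about 2 mm. A picture is of the moment at which its call begins. There is no depth.
- r.close_job(): hands the job in; it is judged then, once.
The state is a dict: "clock": time; "qpos": joint angles; "joint_velocities": joint speeds; "tau": joint torques, N m; "position": TCP position; "tcp_rot": TCP orientation; "ft_force": force on the tool from outside, world axes, zero at the start; "moment": the same for the moment, N m; "width": finger opening in mm; "grasp_force": force on a finger pad.
Only numpy, scipy, OpenCV 4.12 (cv2) and the standard library are available. Lean on these libraries where they do the work, as an engineer would, in place of code of your own. Each camera call takes 0.05 s, during which the arm holds its last target. There are 200 camera calls.

TASK

The cup dryer is still running on strong heat: first switch it off with its OFF key. Then prise apart all the nested white cups and stand every cup upright on the drying tray, each by itself and no longer nested, in the lane of its size: large cups in the widest lane, middle ones in the middle lane, small ones in the narrowest. When all are in, switch the dryer on again, set to gentle heat, with those keys pressed fully down; leave the bottles and the steel pot alone.

Things in the scene. Friction and masses are not known exactly. Their poses are not given: they have to be found in the camera images.
- cup_L1_mid (a point): Centre, half-way up, of a large white plastic cup: straight, round, open-topped, 60 mm across, 100 mm high, wall 3 mm, about 260 g; z up its axis. No collar, weighted steel foot. Stands on the bench at the start, the outermost of a nest. Nested cups must be drawn straight up; an askew pull drags the outer one along.
- cup_L2_mid (a point): Centre, half-way up, of a large white plastic cup: straight, round, open-topped, 60 mm across, 100 mm high, wall 3 mm, about 260 g; z up its axis. No collar, weighted steel foot. Stands on the bench at the start, perhaps with cup_M2 in it. Nested cups must be drawn straight up; an askew pull drags the outer one along.
- cup_M1_mid (a point): Centre, half-way up, of a middle white plastic cup: straight, round, open-topped, 49 mm across, 94 mm high, wall 3 mm, about 100 g; z up its axis. A collar 59 mm across, 6 mm thick, its underside 54 mm above the foot. Nested in cup_L1 at the start. Fits the cup around it with 2.5 mm to spare, hanging by its collar on that cup's rim: its top 40 mm stand clear.
- cup_M2_mid (a point): Centre, half-way up, of a middle white plastic cup: straight, round, open-topped, 49 mm across, 94 mm high, wall 3 mm, about 100 g; z up its axis. A collar 59 mm across, 6 mm thick, its underside 54 mm above the foot. If present, nested in cup_L2 at the start. Fits the cup around it with 2.5 mm to spare, hanging by its collar on that cup's rim: its top 40 mm stand clear.
- cup_M3_mid (a point): Centre, half-way up, of a middle white plastic cup: straight, round, open-topped, 49 mm across, 94 mm high, wall 3 mm, about 100 g; z up its axis. A collar 59 mm across, 6 mm thick, its underside 54 mm above the foot. Stands on the bench at the start, perhaps with cup_S2 in it. Fits the cup around it with 2.5 mm to spare, hanging by its collar on that cup's rim: its top 40 mm stand clear.
- cup_S1_mid (a point): Centre, half-way up, of a small white plastic cup: straight, round, open-topped, 38 mm across, 88 mm high, wall 3 mm, about 60 g; z up its axis. A collar 49 mm across, 6 mm thick, its underside 48 mm above the foot. If present, nested in cup_M1 (itself in cup_L1) at the start. Fits the cup around it with 2.5 mm to spare, hanging by its collar on that cup's rim: its top 40 mm stand clear.
- cup_S2_mid (a point): Centre, half-way up, of a small white plastic cup: straight, round, open-topped, 38 mm across, 88 mm high, wall 3 mm, about 60 g; z up its axis. A collar 49 mm across, 6 mm thick, its underside 48 mm above the foot. If present, nested in cup_M3 at the start. Fits the cup around it with 2.5 mm to spare, hanging by its collar on that cup's rim: its top 40 mm stand clear.
- tray: Drying tray fixed to the bench, aluminium, 240 mm (x) by 238 mm (y). Origin under its centre on the bench; z up. Its flat floor is 20 mm above the bench, with walls that stand 15 mm above the floor round it and between three lanes that run the length of the tray along its x (224 mm inside) and lie side by side in y: a wide, a middle and a narrow one.
- lane_large (a point): Middle of the widest lane, on the tray floor, for the large cups: 72 mm wide inside, at y = -75 mm in the tray's frame; x along the lane.
- lane_middle (a point): Middle of the middle lane, on the tray floor, for the middle cups: 62 mm wide inside, at y = 10 mm in the tray's frame; x along the lane.
- lane_small (a point): Middle of the narrowest lane, on the tray floor, for the small cups: 52 mm wide inside, at y = 85 mm in the tray's frame; x along the lane.
- console: The dryer's control box, fixed to the bench: 200 mm (x) by 100 mm (y) by 50 mm high, origin under its centre, z up. On its top four white keys in a row along its x, each 60 mm long in y: two wide ones (OFF nearest the robot, then ON), a gap, two narrow ones (strong heat, then gentle heat, farthest from the robot). Each pair is interlocked: pressing one key fully down makes its latched mate pop up.
- key_off (a joint): Travel of the wide OFF key, up at the start: 0 = up, 0.010 m = fully down. It stays where it is left; about 3 N moves it, and it meets a hard stop when down.
- key_off_top (a point): Centre of the top face of the wide OFF key, up at the start: 40 mm wide in x, at x = -66 mm in the console's frame; 66 mm above the bench when up, 56 mm when down.
- key_on (a joint): Travel of the wide ON key, latched down at the start: 0 = up, 0.010 m = fully down. It stays where it is left; about 3 N moves it, and it meets a hard stop when down.
- key_on_top (a point): Centre of the top face of the wide ON key, latched down at the start: 40 mm wide in x, at x = -14 mm in the console's frame; 66 mm above the bench when up, 56 mm when down.
- key_strong (a joint): Travel of the narrow strong-heat key, latched down at the start: 0 = up, 0.010 m = fully down. It stays where it is left; about 3 N moves it, and it meets a hard stop when down.
- key_strong_top (a point): Centre of the top face of the narrow strong-heat key, latched down at the start: 26 mm wide in x, at x = 39 mm in the console's frame; 66 mm above the bench when up, 56 mm when down.
- key_gentle (a joint): Travel of the narrow gentle-heat key, up at the start: 0 = up, 0.010 m = fully down. It stays where it is left; about 3 N moves it, and it meets a hard stop when down.
- key_gentle_top (a point): Centre of the top face of the narrow gentle-heat key, up at the start: 26 mm wide in x, at x = 77 mm in the console's frame; 66 mm above the bench when up, 56 mm when down.
- bottle_a: Bystander: glass reagent bottle with red cap, 56 mm across, 105 mm high, origin under its centre. Leave alone.
- bottle_b: Bystander: glass reagent bottle with red cap, 56 mm across, 105 mm high, origin under its centre. Leave alone.
- steel_pot: Bystander: steel pot with pens, 74 mm across, 100 mm high (pens to 150 mm), origin under its centre. Leave alone.
- tube_rack: Bystander: fixed rack of sample tubes, 90 mm (x) by 240 mm (y), 85 mm high, origin under its centre.
Things that resemble listed ones, but are neither listed nor needed, are in the scene too. What is shaped like the console but purple or turquoise is not meant. What is shaped like the part that bears cup_M2_mid but purple is not meant.

How it is judged:
By the outcome, as a careful person would: the job done as asked, in the order asked, and still so for the second after the job is handed in, with the robot touching nothing.
Of cup_S1, cup_M2, cup_S2 only 1 to 3 are there at a start; the rules pass over those that are not, and their reading is None.
At some moment in a run one of cup_L1, cup_L2 may be knocked a few centimetres aside while the robot is not near it.
It also fails if it takes over 210 s, if anything falls off the work surface, if the arm or the gripper's body presses on something with over 40 N, if the wrist force passes 120 N, or if a joint passes its speed limit or range.

## Working session

There is one attempt and no reset: what is moved stays moved. The work goes in short steps, Python scripts to look and compute and a tool call to move; the robot and the scene stay as the last step left them, time stands still between calls to the robot, and variables do not carry over. Pictures are saved under pics/ and viewed, at most 14 in all, crops included, and the job is handed in when it is done.

Besides the shell and the picture viewer there is one more tool, called after "Emit:" as name(argument=value, ...) on one line, values as JSON. arm_command: Moves the arm, as the interface text tells. Its arguments: {"type":"object","properties":{"series":{"type":"string"},"newtons":{"type":"number"}},"required":["series"]}

```bash
mkdir -p pics; cat > h.py <<'E'
import numpy as np, cv2, json
from cell import observe, get_image, r
def snap(n,f):
    d=get_image(n); cv2.imwrite('pics/'+f+'.png',cv2.cvtColor(d['color'],cv2.COLOR_RGB2BGR)); return d
def px(d,X):
    c=np.array(d['R'])@np.array(X,float)+np.array(d['t']).ravel(); p=np.array(d['camera_matrix'])@c; return p[:2]/p[2]
def back(d,u,v,z):
    R=np.array(d['R']);t=np.array(d['t']).ravel();K=np.array(d['camera_matrix'])
    o=-R.T@t; w=R.T@np.linalg.inv(K)@np.array([u,v,1.]); s=(z-o[2])/w[2]; return o+s*w
E
python3 - <<'E'
from h import *
for n in('top','side'):
    d=snap(n,n+'0'); print(n,d['camera_matrix'],-np.array(d['R']).T@np.array(d['t']).ravel(),d['R'])
s=observe();print(s)
E
```

```text
top [[456.4560872    0.         316.04777849]
 [  0.         456.4560872  245.01572168]
 [  0.           0.           1.        ]] [ 379.70275916   19.44906515 1120.94183271] [[ 0.01361638 -0.99983218  0.01225608]
 [-0.98809013 -0.01533332 -0.15311035]
 [ 0.15327259 -0.0100253  -0.98813309]]
side [[615.55433651   0.         318.81878198]
 [  0.         615.55433651 246.0630814 ]
 [  0.           0.           1.        ]] [  335.536473   -1328.83246866   877.25578129] [[ 0.99154529 -0.12950513  0.00814665]
 [-0.05628171 -0.48578682 -0.87226345]
 [ 0.11692013  0.86443021 -0.4889684 ]]
{'clock': 0.1, 'qpos': array([-1.28262125,  0.33279391, -0.06473283,  1.46082467,  0.02159284,
        1.34990466, -0.08849764]), 'joint_velocities': array([-3.81507331e-05, -1.22165562e-03,  1.19727668e-03, -2.24841325e-03,
       -1.01748774e-03, -8.62854165e-04, -4.32239108e-04]), 'tau': array([ 9.96372000e-04, -6.26748562e+01,  4.88155859e-02, -3.92417371e+01,
        1.63473882e-02,  7.20412398e-03, -1.08526768e-05]), 'position': array([191.00516007, 594.75826318, 230.62038881]), 'tcp_rot': array([-7.70157890e-05,  1.54738083e-01,  9.87955335e-01, -6.12882972e-04]), 'ft_force': array([-0.51908213, -0.2986006 ,  0.28589441]), 'moment': array([ 0.0046343 , -0.00102155, -0.00936869]), 'grasp_force': 0.0, 'width': 85.63026717466335}
```

View pics/top0.png

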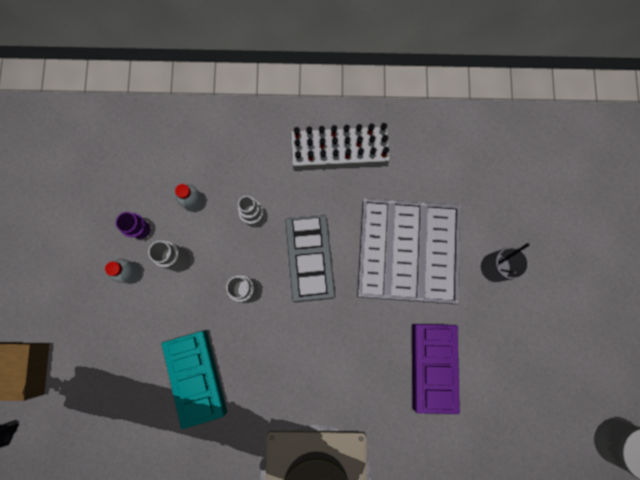

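View pics/side0.png

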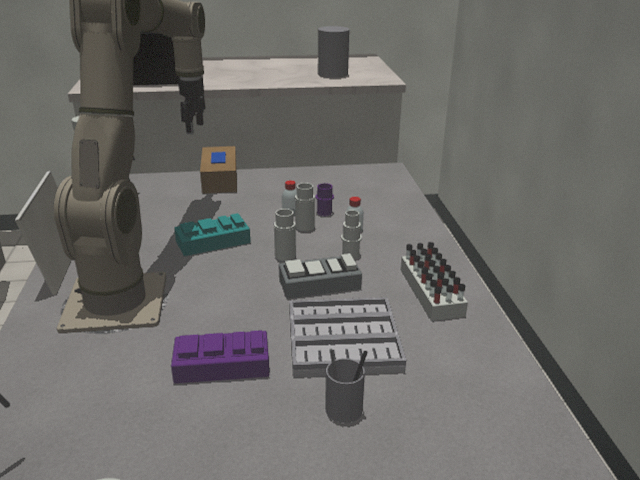

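The top view shows three white stacks, at (163,253), (240,288) and (250,207). A purple look-alike cup is at (131,223). The grey console is at (311,258), with turquoise (193,380) and purple (436,368) decoys. The tray is at (409,251), the bottles at (186,190) and (118,269), the pot at (511,263). I choose the white stacks and the grey console, and check them in a close crop.

```bash
python3 - <<'E'
import cv2,numpy as np
s=cv2.imread('pics/side0.png');t=cv2.imread('pics/top0.png')
a=cv2.resize(s[165:305,255:385],None,fx=4,fy=4,interpolation=3)[:560]
b=cv2.resize(t[170:310,85:275],None,fx=280/190*1.0,fy=280/190,interpolation=3)
b=cv2.resize(t[180:310,190:275],None,fx=3.2,fy=3.2,interpolation=3);b2=cv2.resize(t[225:285,135:205],None,fx=3.2,fy=3.2,interpolation=3)
o=np.zeros((600,800,3),np.uint8);o[:560,:520]=a
o[:416,525:797]=b; o[420:600-0,525:525+224]=b2[:180]
cv2.imwrite('pics/crop1.png',o)
E
```

```text
(no output)
```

View pics/crop1.png

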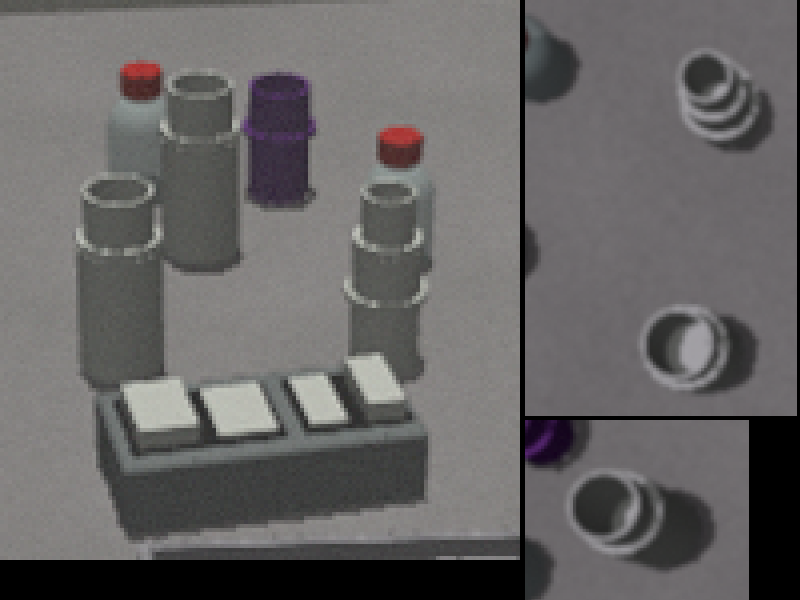

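The crop shows L+M nested at top (240,288) and at (163,253), and M+S nested at (250,207). That makes cups L1, L2, M1, M2, M3 and S2, with no S1. On the grey console OFF and gentle are up, ON and strong are down. Next I fit positions.

```bash
cat >> h.py <<'E'
def rimfit(ds,x0,y0,circs,rng=20):
    """circs: (z, outer radius). score bright rim vs just inside/outside"""
    a=np.linspace(0,2*np.pi,72,endpoint=False)
    gs=[(d,cv2.cvtColor(d['color'],cv2.COLOR_RGB2GRAY).astype(np.float32)) for d in ds]
    def sc(x,y):
        s=0
        for d,g in gs:
            R=np.array(d['R']);t=np.array(d['t']).ravel();K=np.array(d['camera_matrix'])
            for z,rad in circs:
                v=[]
                for rr in(rad-1.5,rad-6,rad+4):
                    P=np.c_[x+rr*np.cos(a),y+rr*np.sin(a),0*a+z]@R.T+t; p=P@K.T; p=(p[:,:2]/p[:,2:]).astype(np.float32)
                    v.append(cv2.remap(g,p[:,0].reshape(1,-1),p[:,1].reshape(1,-1),cv2.INTER_LINEAR).mean())
                s+=v[0]-.5*(v[1]+v[2])
        return s
    best=None
    for st,rg in((2,rng),(.5,3)):
        cx,cy=(x0,y0) if best is None else best[1:]
        best=max((sc(x,y),x,y) for x in np.arange(cx-rg,cx+rg+.1,st) for y in np.arange(cy-rg,cy+rg+.1,st))
    return tuple(float(round(b,1)) for b in best)
def go(x,y,z,yaw=None):
    """needed shift in tool axes, cm, from measured pose to the world target; yaw=angle of tool x in world"""
    from scipy.spatial.transform import Rotation as Ro
    s=observe();q=s['tcp_rot'];M=Ro.from_quat([q[1],q[2],q[3],q[0]]).as_matrix()
    d=M.T@(np.array([x,y,z])-s['position'])/10
    print('pos',s['position'].round(1),'toolx deg',round(float(np.degrees(np.arctan2(M[1,0],M[0,0]))),2),'shift cm',d.round(2),'t',round(float(s['clock']),2),'F',s['ft_force'].round(1),'w',round(float(s['width']),1))
E
python3 - <<'E'
from h import *
T=get_image('top');S=get_image('side')
for n,u,v,c,sh in(('A',238.4,287.8,[(140,24.5),(106,29.5)],0),('B',162,252,[(140,24.5),(106,29.5)],0),('C',248,204,[(134,19),(100,24.5),(60,29.5)],0)):
    p=back(T,u,v,c[0][0])
    for nm,ds in(('both',[T,S]),('top',[T]),('side',[S])): print(n,nm,p[:2].round(0),rimfit(ds,p[0],p[1],c))
g=cv2.cvtColor(T['color'],cv2.COLOR_RGB2GRAY)
sub=g[205:305,285:338]; 
n,l,st,ce=cv2.connectedComponentsWithStats((sub>150).astype(np.uint8))
for i in range(1,n):
    if st[i][4]>60: print('key',st[i],(ce[i]+[285,205]).round(1),[back(T,*(ce[i]+[285,205]),z)[:2].round(1) for z in(66,56)])
hsv=T['color'][195:308,350:470].astype(int); 
for th in(110,130,150):
    m=((hsv.min(2)>th)).astype(np.uint8); cs,_=cv2.findContours(cv2.morphologyEx(m,3,np.ones((5,5))),0,1); c=max(cs,key=cv2.contourArea)
    b=cv2.boxPoints(cv2.minAreaRect(c))+[350,195]
    q=np.array([back(T,*k,35)[:2] for k in b]); print('tray',th,q.round(0).tolist(),q.mean(0).round(1))
E
```

```text
A both [437. 174.] (83.4000015258789, 440.7, 177.8)
A top [437. 174.] (70.5999984741211, 438.7, 178.3)
A side [437. 174.] (51.20000076293945, 442.2, 173.8)
B both [511. 342.] (71.9000015258789, 514.9, 349.1)
B top [511. 342.] (65.5, 513.4, 349.6)
B side [511. 342.] (39.099998474121094, 516.9, 344.6)
C both [622. 161.] (123.80000305175781, 626.9, 165.9)
C top [622. 161.] (95.0999984741211, 625.4, 166.9)
C side [622. 161.] (67.19999694824219, 627.9, 162.9)
key [  9  14  25  11 207] [306.2 224. ] [array([593. ,  32.7]), array([595. ,  32.8])]
key [ 11  31  24  10 208] [307.7 240.5] [array([553.6,  28.4]), array([555.3,  28.5])]
key [ 13  50  25  17 353] [309.7 262.8] [array([501.4,  22.8]), array([502.5,  22.9])]
key [ 15  71  25  18 370] [311.9 284.5] [array([450.9,  17.2]), array([451.6,  17.1])]
tray 110 [[409.0, -93.0], [667.0, -105.0], [660.0, -349.0], [402.0, -329.0]] [ 534.6 -219.1]
tray 130 [[424.0, -250.0], [643.0, -261.0], [642.0, -329.0], [423.0, -316.0]] [ 532.8 -289. ]
tray 150 [[432.0, -172.0], [646.0, -185.0], [644.0, -240.0], [430.0, -226.0]] [ 538.  -205.8]
```

Emit:
arm_command(series="0 0 0 -0.155 0; 0 0 0 -0.155 0; -2.2 -4.8 0 0 0; -2.2 -4.8 0 0 0; -2.2 -4.8 0 0 0; -2.2 -4.8 0 0 0; -2.2 -4.8 0 0 0; -2.2 -4.8 0 0 0", newtons=30)

```text
clock: 1.2
position: [323.4, 305.2, 231.3]
tcp_rot: [0.0, 0.0, 1.0, 0.0]
ft_force: [1.2, 0.8, -0.0]
width: 0.1
grasp_force: 0.0
```

Emit:
arm_command(series="-2.2 -4.8 0 0 0; -2.2 -4.8 0 0 0; -2.2 -4.8 0 0 0; -2.2 -4.8 0 0 0; -2.2 -4.8 0 0 0; -2.2 -4.8 0 0 0;0 0 0 0 0;0 0 0 0 0")

```text
clock: 2.2
position: [454.4, 19.4, 231.1]
tcp_rot: [-0.0, 0.0, 1.0, 0.0]
ft_force: [-0.6, 0.2, 0.2]
width: 0.3
grasp_force: 0.0
```

```bash
python3 - <<'E'
from h import *
go(451,17,100)
from scipy.optimize import minimize
d0=cv2.imread('pics/top0.png',0)
T=get_image('top')
# tray fit on first top picture (calibration constant)
G=d0.astype(np.float32)
def rect(ya,yb,xa,xb,z,nx=60,ny=8):
    X,Y=np.meshgrid(np.linspace(xa,xb,nx),np.linspace(ya,yb,ny));return np.c_[X.ravel(),Y.ravel(),0*X.ravel()+z]
fl=np.vstack([rect(a+3,b-3,-109,109,20) for a,b in((-111,-39),(-21,41),(59,111))])
wl=np.vstack([rect(a,b,-119,119,35,60,3) for a,b in((-118,-112),(-38,-22),(42,58),(112,118))]+[rect(-115,115,a,b,35,3,60) for a,b in((-118,-114),(114,118))])
ou=np.vstack([rect(a,b,-128,128,0,60,3) for a,b in((-135,-126),(126,135))]+[rect(-128,128,a,b,0,3,60) for a,b in((-135,-126),(126,135))])
def val(P,x,y,w):
    c,s=np.cos(w),np.sin(w); W=np.c_[x+c*P[:,0]-s*P[:,1],y+s*P[:,0]+c*P[:,1],P[:,2]]
    p=(W@np.array(T['R']).T+np.array(T['t']).ravel())@np.array(T['camera_matrix']).T;p=(p[:,:2]/p[:,2:]).astype(np.float32)
    return cv2.remap(G,p[:,:1].T.copy(),p[:,1:].T.copy(),1).mean()
f=lambda v:-(val(fl,*v)-val(wl,*v)+.7*(val(wl,*v)-val(ou,*v)))
b=min((minimize(f,[x,y,w],method='Nelder-Mead',options=dict(initial_simplex=[[x,y,w],[x+6,y,w],[x,y+6,w],[x,y,w+.04]])) for x in(528,540) for y in(-212,-225) for w in(-.05,.0)),key=lambda r:r.fun)
print(b.x,b.fun,val(fl,*b.x),val(wl,*b.x),val(ou,*b.x))
x,y,w=b.x;c,s=np.cos(w),np.sin(w);o=cv2.imread('pics/top0.png');
o=cv2.resize(o[190:315,350:470],None,fx=4,fy=4)
for xa,xb,ya,yb,z in((-112,112,-111,-39,20),(-112,112,-21,41,20),(-112,112,59,111,20),(-120,120,-119,119,35)):
    q=np.array([px(T,[x+c*a-s*d,y+s*a+c*d,z]) for a,d in((xa,ya),(xb,ya),(xb,yb),(xa,yb))]); cv2.polylines(o,[((q-[350,190]+.5)*4).astype(int)],1,(0,0,255),1)
cv2.imwrite('pics/tray.png',o)
for k,yy in(('L',-75),('M',10),('S',85)): print(k,[(round(x+c*a-s*yy,1),round(y+s*a+c*yy,1)) for a in(-75,-40,0,40,75)])
E
```

```text
pos [454.4  19.4 231.1] toolx deg 179.96 shift cm [ 0.34 -0.24 13.11] t 2.2 F [-0.6  0.2  0.2] w 0.3
[ 5.34609485e+02 -2.14001300e+02 -5.55745435e-02] -37.220523834228516 141.89305 102.49217 105.606964
L [(np.float64(455.6), np.float64(-284.7)), (np.float64(490.5), np.float64(-286.7)), (np.float64(530.4), np.float64(-288.9)), (np.float64(570.4), np.float64(-291.1)), (np.float64(605.3), np.float64(-293.1))]
M [(np.float64(460.3), np.float64(-199.9)), (np.float64(495.2), np.float64(-201.8)), (np.float64(535.2), np.float64(-204.0)), (np.float64(575.1), np.float64(-206.2)), (np.float64(610.0), np.float64(-208.2))]
S [(np.float64(464.4), np.float64(-125.0)), (np.float64(499.4), np.float64(-126.9)), (np.float64(539.3), np.float64(-129.1)), (np.float64(579.3), np.float64(-131.4)), (np.float64(614.2), np.float64(-133.3))]
```

View pics/tray.png

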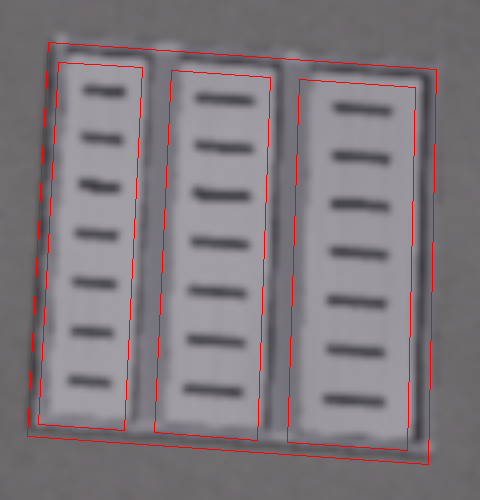

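The tray overlay is about 3 mm too far to +y and 5 mm too near in x. The slot marks (centred in the lanes) put the tray centre at about (540,-218) with yaw -0.053. I go on to press OFF.

Emit:
arm_command(series="0.3 -0.2 5 0 0; 0 0 5 0 0; 0 0 4 0 0; 0 0 2 0 0; 0 0 0.7 0 0; 0 0 0.5 0 0; 0 0 0.3 0 0; 0 0 0 0 0")

```text
clock: 3.25
position: [452.1, 17.0, 56.7]
tcp_rot: [0.0, 0.0, 1.0, 0.0]
ft_force: [0.2, -0.1, -0.2]
width: 0.2
grasp_force: 0.0
```

Emit:
arm_command(series="0 0 0.1 0 0; 0 0 0.1 0 0; 0 0 0.1 0 0; 0 0 0 0 0")

```text
clock: 3.75
position: [452.3, 17.0, 55.7]
tcp_rot: [0.0, 0.001, 1.0, 0.001]
ft_force: [-15.2, -1.2, 38.9]
width: 0.0
grasp_force: 19.7
```

Emit:
arm_command(series="0 0 -4 0 0; 0 0 -6 0 0; 0 0 -6 0 0; 0 0 -3 0 5; 0 4 0 0 7; 0 4 0 0 7; 0 4 0 0 7; 0 0 0 0 7")

```text
clock: 4.75
position: [451.3, 139.7, 243.2]
tcp_rot: [-0.0, -0.002, 1.0, 0.0]
ft_force: [-0.4, -1.2, -0.2]
width: 70.2
grasp_force: 0.0
```

```bash
python3 - <<'E'
from h import *
S=snap('side','side1');T=snap('top','top1')
go(440,177,230)
for n,(x,y),c in(('A',(440,177),[(140,24.5),(106,29.5)]),('B',(515,348),[(140,24.5),(106,29.5)]),('C',(627,166),[(134,19),(100,24.5),(60,29.5)])):
    for nm,ds in(('top',[T]),('side',[S])): print(n,nm,rimfit(ds,x,y,c,30))
o=np.zeros((480,800,3),np.uint8);a=cv2.imread('pics/side1.png')[150:310,240:400];b=cv2.imread('pics/top1.png')[170:310,130:340]
o[:480,:480]=cv2.resize(a,(480,480));o[:213,480:]=cv2.resize(b,(320,213));cv2.imwrite('pics/c2.png',o)
E
```

```text
pos [451.8 136.4 243.3] toolx deg 179.96 shift cm [1.19 4.06 1.33] t 4.85 F [-0.6 -0.1  0.6] w 69.8
A top (7.199999809265137, 471.5, 175.5)
A side (33.0, 442.5, 174.5)
B top (18.299999237060547, 512.0, 349.0)
B side (40.5, 517.0, 345.0)
C top (98.0999984741211, 625.0, 166.5)
C side (68.0999984741211, 628.0, 163.0)
```

View pics/c2.png

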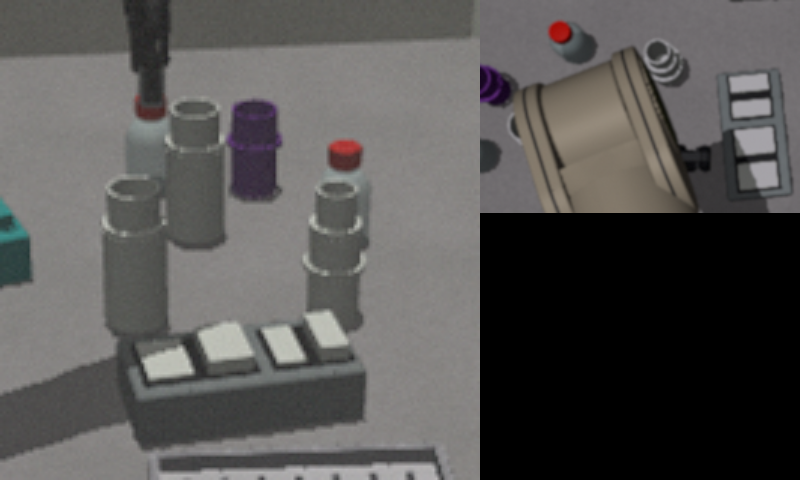

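OFF is down and ON has popped up (crop 165,365 and 225,345). All stacks are unmoved. Now I grip the M cup in stack A.

Emit:
arm_command(series="0.6 2 0 0 7.5; 0.5 2 0 0 7.5; 0 0 4 0 7.5; 0 0 4 0 7.5; 0 0 3 0 7.5; 0 0 2.2 0 7.5; 0 0 0 0 7.5; 0 0 0 0 7.5", newtons=30)

```text
clock: 5.85
position: [441.5, 176.5, 112.4]
tcp_rot: [0.001, 0.001, 1.0, 0.0]
ft_force: [-0.2, 0.3, -1.1]
width: 74.9
grasp_force: 0.0
```

Emit:
arm_command(series="0 0 0 0 5.5; 0 0 0 0 5.5; 0 0 0 0 4.5; 0 0 0 0 4.5; 0 0 0 0 4.5; 0 0 0 0 4.5")

```text
clock: 6.6
position: [441.3, 176.9, 112.1]
tcp_rot: [0.001, 0.0, 1.0, 0.0]
ft_force: [-0.5, -0.5, 6.2]
width: 48.6
grasp_force: 30.7
```

```bash
python3 - <<'E'
from h import *
go(440.5,176,111)
S=snap('side','side2')
print(rimfit([S],442,174,[(140,24.5),(106,29.5)],6),observe()['moment'],observe()['grasp_force'])
E
```

```text
pos [441.3 176.9 112.1] toolx deg 179.94 shift cm [ 0.08 -0.09  0.11] t 6.6 F [-0.5 -0.5  6.2] w 48.6
(12.300000190734863, 442.0, 178.0) [-0.33795224  0.20965452 -0.03951493] 30.694710463285446
```

Emit:
arm_command(series="0 0 -0.5 0 4.5; 0 0 -1 0 4.5; 0 0 -1 0 4.5; 0 0 -1 0 4.5; 0 0 -1.5 0 4.5; 0 0 -2 0 4.5; 0 0 -3 0 4.5; 0 0 0 0 4.5")

```text
clock: 7.65
position: [442.0, 177.4, 214.0]
tcp_rot: [0.002, 0.0, 1.0, 0.001]
ft_force: [1.1, 0.6, -0.9]
width: 48.3
grasp_force: 31.2
```

```bash
python3 - <<'E'
from h import *
S=snap('side','side3'); s=observe(); go(540.5-70,-204,180); print(s['ft_force'],s['width'])
print(rimfit([S],442,174,[(s['position'][2]+28,24.5),(s['position'][2]-6,29.5)],10))
print('L1',rimfit([S],442,174,[(100,30)],12))
cv2.imwrite('pics/c3.png',cv2.resize(cv2.imread('pics/side3.png')[100:330,230:400],None,fx=2.6,fy=2.6))
E
```

```text
pos [441.3 177.1 212.5] toolx deg 179.96 shift cm [ -2.95 -38.12   3.2 ] t 7.7 F [-0.7  0.5 -1.6] w 48.5
[-0.71840091  0.45748651 -1.55021549] 48.51925292009753
(5.0, 437.0, 171.0)
L1 (11.699999809265137, 442.5, 175.0)
```

View pics/c3.png

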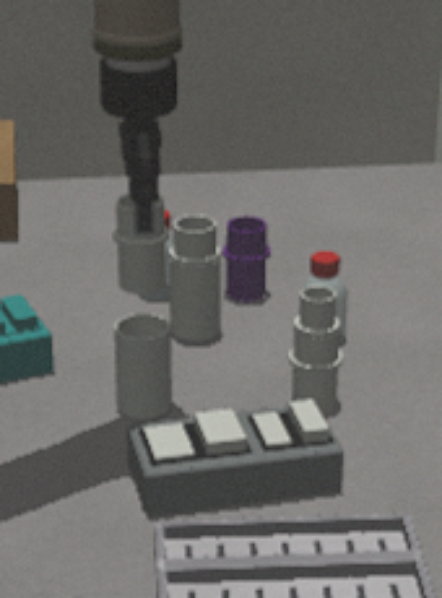

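M is out clean (crop 140,245) and L1 stays put at (142,365). I carry M to the middle lane.

Emit:
arm_command(series="-2.1 -4.9 0 0 4.5; -2.1 -4.9 0 0 4.5; -2.1 -4.9 0 0 4.5; -2.1 -4.9 0 0 4.5; -2.1 -4.9 0 0 4.5; -2.1 -4.9 0 0 4.5; -2.1 -4.9 0 0 4.5; -2.1 -4.9 0 0 4.5")

```text
clock: 8.7
position: [608.8, -216.4, 210.2]
tcp_rot: [-0.001, 0.0, 1.0, 0.0]
ft_force: [0.1, 0.3, 0.6]
width: 48.2
grasp_force: 31.3
```

Emit:
arm_command(series="0 0 4 0 4.5; 0 0 4 0 4.5; 0 0 2 0 4.5; 0 0 0 0 4.5; 0 0 0 0 4.5")

```text
clock: 9.32
position: [609.3, -215.5, 112.8]
tcp_rot: [0.001, 0.0, 1.0, -0.0]
ft_force: [0.0, 0.6, -2.5]
width: 48.7
grasp_force: 31.4
```

```bash
python3 - <<'E'
from h import *
S=snap('side','side4'); T=snap('top','top4');go(611,-213,88)
o=np.zeros((500,800,3),np.uint8);o[:,:500]=cv2.resize(cv2.imread('pics/side4.png')[250:400,270:420],(500,500));o[:300,500:]=cv2.resize(cv2.imread('pics/top4.png')[190:320,350:480],(300,300));cv2.imwrite('pics/c4.png',o)
E
```

```text
pos [ 609.4 -215.5  113. ] toolx deg 179.97 shift cm [-0.16  0.25  2.5 ] t 9.43 F [ 0.5 -0.6 -0.4] w 48.5
```

View pics/c4.png

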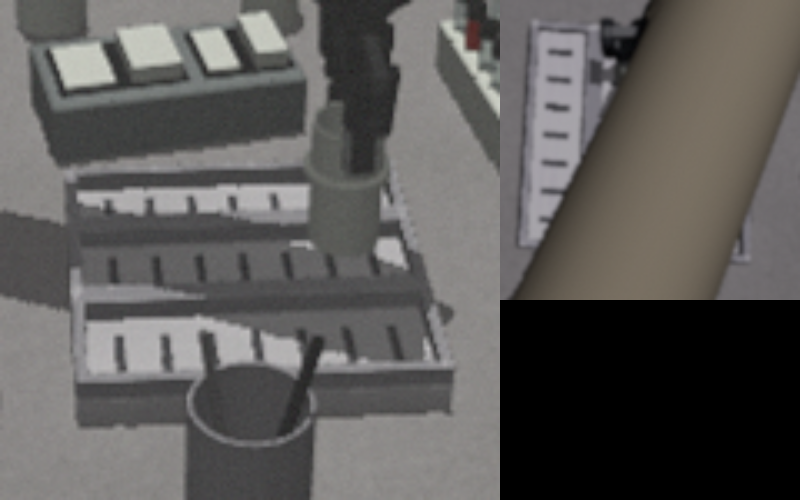

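```bash
python3 - <<'E'
from h import *
S=get_image('side')
for u,v in((112,270),(155,268),(199,267),(243,266),(287,265),(333,264),(377,260)): print('M',back(S,270+u*.3,250+v*.3,20)[:2].round(1))
for u,v in((120,352),(256,346),(395,342)): print('L',back(S,270+u*.3,250+v*.3,20)[:2].round(1))
for u,v in((109,207),(274,201)): print('S',back(S,270+u*.3,250+v*.3,20)[:2].round(1))
E
```

```text
M [ 454.6 -202.8]
M [ 484.1 -204.1]
M [ 514.3 -206.6]
M [ 544.5 -209.1]
M [ 574.8 -211.5]
M [ 606.5 -214.2]
M [ 637.7 -213.3]
L [ 450.3 -290.2]
L [ 538.9 -294.8]
L [ 629.9 -301.6]
S [ 460.5 -128.9]
S [ 579.3 -135.6]
```

Emit:
arm_command(series="-0.2 0.3 1.5 0 4.5; 0 0 0.8 0 4.5; 0 0 0.2 0 4.5; 0 0 0.15 0 4.5; 0 0 0 0 4.5; 0 0 0 0 4.5")

```text
clock: 10.22
position: [611.0, -211.7, 86.2]
tcp_rot: [0.001, 0.0, 1.0, 0.001]
ft_force: [-5.8, 4.3, 14.9]
width: 48.5
grasp_force: 32.7
```

Emit:
arm_command(series="0 0 -0.05 0 5.2; 0 0 0 0 6.5; 0 0 0 0 6.5; 0 0 -2 0 6.5; 0 0 -4 0 6.5; 0 0 -5 0 6.5; 0 0 -4 0 7; 0 5 0 0 7")

```text
clock: 11.22
position: [611.0, -167.3, 240.7]
tcp_rot: [0.004, 0.004, 1.0, -0.002]
ft_force: [1.0, 1.1, -1.3]
width: 70.2
grasp_force: 0.0
```

Emit:
arm_command(series="1 5.8 0 0 7.5; 1 5.8 0 0 7.5; 1 5.8 0 0 7.5; 1 5.8 0 0 7.5; 1 5.8 0 0 7.5; 1 5.8 0 0 7.5; 1 5.8 0 0 7.5; 1 5.8 0 0 7.5")

```text
clock: 12.22
position: [530.7, 303.4, 237.1]
tcp_rot: [0.001, 0.001, 1.0, 0.001]
ft_force: [0.8, 0.3, -0.4]
width: 74.6
grasp_force: 0.0
```

```bash
python3 - <<'E'
from h import *
S=snap('side','side5'); T=snap('top','top5');go(515,347,112)
print('M1 placed',rimfit([S],611,-212,[(114,24.5),(80,29.5)],15),rimfit([T],611,-212,[(114,24.5),(80,29.5)],15))
print('A',rimfit([S],442,174,[(100,30)],40),rimfit([T],442,177,[(100,30)],40));print('B',rimfit([S],517,345,[(140,24.5),(106,29.5)],30),rimfit([T],515,348,[(140,24.5),(106,29.5)],30))
E
```

```text
pos [527.8 309.8 235.9] toolx deg -179.47 shift cm [ 1.24  3.7  12.4 ] t 12.32 F [-0.1  0.4 -0.5] w 74.9
M1 placed (79.5999984741211, 612.5, -213.0) (62.0, 610.0, -211.0)
A (6.599999904632568, 441.5, 176.5) (23.899999618530273, 438.5, 178.0)
B (26.799999237060547, 517.5, 344.5) (57.400001525878906, 513.5, 349.5)
```

Emit:
arm_command(series="0.6 1.9 0 0 7.5; 0.6 1.8 0 0 7.5; 0 0 4 0 7.5; 0 0 4 0 7.5; 0 0 3 0 7.5; 0 0 1.3 0 7.5; 0 0 0 0 7.5; 0 0 0 0 7.5")

```text
clock: 13.32
position: [519.7, 339.3, 113.8]
tcp_rot: [0.001, 0.001, 1.0, 0.001]
ft_force: [0.8, -0.2, -0.1]
width: 74.7
grasp_force: 0.0
```

```bash
python3 - <<'E'
from h import *
go(515.5,347,112)
E
```

```text
pos [519.7 339.3 113.8] toolx deg 179.94 shift cm [0.42 0.77 0.18] t 13.32 F [ 0.8 -0.2 -0.1] w 74.7
```

Emit:
arm_command(series="0.4 0.8 0.1 0 7.5; 0 0 0 0 7; 0 0 0 0 5.5; 0 0 0 0 5; 0 0 0 0 4.5; 0 0 0 0 4.5; 0 0 0 0 4.5; 0 0 0 0 4.5")

```text
clock: 14.32
position: [515.2, 347.0, 111.7]
tcp_rot: [0.0, 0.0, 1.0, 0.0]
ft_force: [0.7, 0.6, 5.5]
width: 48.7
grasp_force: 31.4
```

Emit:
arm_command(series="0 0 -0.5 0 4.5; 0 0 -1 0 4.5; 0 0 -1 0 4.5; 0 0 -1 0 4.5; 0 0 -1.5 0 4.5; 0 0 -2 0 4.5; 0 0 -4 0 4.5; 0 0 0 0 4.5")

```text
clock: 15.32
position: [516.5, 347.6, 225.5]
tcp_rot: [0.002, 0.001, 1.0, 0.002]
ft_force: [-0.3, -0.1, -0.4]
width: 48.8
grasp_force: 31.3
```

```bash
python3 - <<'E'
from h import *
go(543,-208,200);S=snap('side','side6');o=cv2.resize(cv2.imread('pics/side6.png')[90:330,230:400],None,fx=2.5,fy=2.5);cv2.imwrite('pics/c6.png',o)
print('B L',rimfit([S],517,345,[(100,30)],30),'A',rimfit([S],442,174,[(100,30)],40))
E
```

```text
pos [516.5 347.6 225.5] toolx deg 179.94 shift cm [ -2.7  -55.56   2.33] t 15.32 F [-0.3 -0.1 -0.4] w 48.8
B L (12.600000381469727, 517.5, 344.0) A (20.399999618530273, 442.0, 174.5)
```

View pics/c6.png

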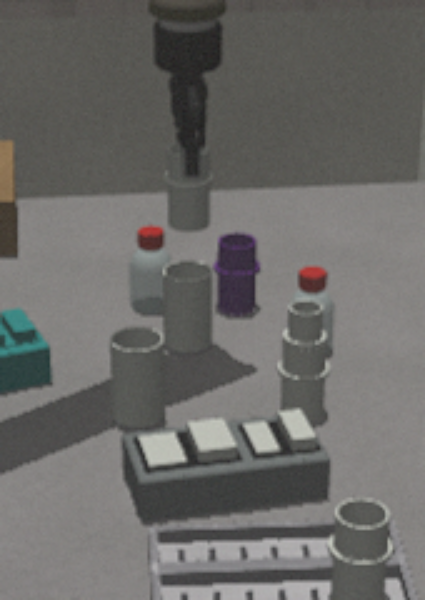

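M2 is out (crop 188,195), and both L cups are standing (187,305 and 137,378). I carry it on.

Emit:
arm_command(series="-0.3 -5.6 0 0 4.5; -0.3 -5.6 0 0 4.5; -0.3 -5.6 0 0 4.5; -0.3 -5.6 0 0 4.5; -0.3 -5.6 0 0 4.5; -0.3 -5.6 0 0 4.5; -0.3 -5.6 0 0 4.5; -0.3 -5.6 0 0 4.5")

```text
clock: 16.38
position: [537.9, -102.8, 220.7]
tcp_rot: [-0.0, 0.0, 1.0, 0.0]
ft_force: [2.1, 1.2, -0.3]
width: 48.3
grasp_force: 31.4
```

Emit:
arm_command(series="-0.2 -5.6 0 0 4.5; 0 -5.2 0 0 4.5; 0 0 4 0 4.5; 0 0 4 0 4.5; 0 0 3 0 4.5; 0 0 1 0 4.5; 0 0 0 0 4.5; 0 0 0 0 4.5")

```text
clock: 17.38
position: [541.1, -209.5, 102.5]
tcp_rot: [0.001, 0.0, 1.0, -0.0]
ft_force: [-0.6, -0.7, -0.5]
width: 48.7
grasp_force: 31.5
```

```bash
python3 - <<'E'
from h import *
go(542,-208,86)
E
```

```text
pos [ 541.1 -209.5  102.5] toolx deg 179.96 shift cm [-0.08  0.15  1.65] t 17.38 F [-0.6 -0.7 -0.5] w 48.7
```

Emit:
arm_command(series="0 0.1 1.2 0 4.5; 0 0 0.3 0 4.5; 0 0 0.15 0 4.5; 0 0 0 0 4.5; 0 0 0 0 4.5")

```text
clock: 18.0
position: [540.9, -207.9, 85.8]
tcp_rot: [0.0, 0.0, 1.0, 0.0]
ft_force: [-4.3, 2.5, 10.0]
width: 48.5
grasp_force: 32.5
```

Emit:
arm_command(series="0 0 -0.05 0 5.2; 0 0 0 0 6.5; 0 0 0 0 6.5; 0 0 -2 0 6.5; 0 0 -4 0 6.5; 0 0 -5 0 6.5; 0 0 -4 0 6.5; 0 3 0 0 6.5")

```text
clock: 19.0
position: [541.4, -181.3, 240.1]
tcp_rot: [0.003, 0.003, 1.0, -0.001]
ft_force: [0.4, 0.5, -1.2]
width: 64.7
grasp_force: 0.0
```

Emit:
arm_command(series="-1.4 5.6 0 0 6.5; -1.4 5.6 0 0 6.5; -1.4 5.6 0 0 6.5; -1.4 5.6 0 0 6.5; -1.4 5.6 0 0 6.5; -1.4 5.6 0 0 6.5; 0 0 0 0 6.5; 0 0 0 0 6.5")

```text
clock: 20.0
position: [625.0, 157.0, 236.3]
tcp_rot: [0.0, 0.001, 1.0, -0.0]
ft_force: [0.2, -1.0, -0.3]
width: 65.1
grasp_force: 0.0
```

```bash
python3 - <<'E'
from h import *
S=snap('side','side7')
print('M2 placed',rimfit([S],542,-208,[(114,24.5),(80,29.5)],15)); print('C',rimfit([S],627,164,[(134,19),(100,24.5),(60,29.5)],15)); go(626.5,165.5,106)
E
```

```text
M2 placed (84.69999694824219, 543.0, -209.0)
C (34.900001525878906, 628.5, 165.5)
pos [625.  156.2 236.3] toolx deg 179.85 shift cm [-0.13  0.94 13.03] t 20.05 F [ 0.1 -0.1  0.2] w 65.1
```

Emit:
arm_command(series="-0.1 0.9 4 0 6.5; 0 0 4 0 6.5; 0 0 3 0 6.5; 0 0 1.7 0 6.5; 0 0 0 0 6.5; 0 0 0 0 6.5")

```text
clock: 20.8
position: [626.7, 166.5, 109.9]
tcp_rot: [0.001, 0.001, 1.0, 0.0]
ft_force: [0.0, 0.3, -0.0]
width: 64.9
grasp_force: 0.0
```

```bash
python3 - <<'E'
from h import *
go(626.5,165.5,106)
E
```

```text
pos [626.7 166.5 109.9] toolx deg 179.92 shift cm [ 0.02 -0.1   0.39] t 20.8 F [ 0.   0.3 -0. ] w 64.9
```

Emit:
arm_command(series="0 -0.1 0.3 0 6; 0 0 0 0 5; 0 0 0 0 4; 0 0 0 0 3.5; 0 0 0 0 3.4; 0 0 0 0 3.4; 0 0 0 0 3.4")

```text
clock: 21.68
position: [626.0, 165.8, 105.6]
tcp_rot: [0.0, 0.0, 1.0, 0.0]
ft_force: [0.5, -1.0, 2.6]
width: 36.8
grasp_force: 30.5
```

Emit:
arm_command(series="0 0 -0.5 0 3.4; 0 0 -1 0 3.4; 0 0 -1 0 3.4; 0 0 -1 0 3.4; 0 0 -1.5 0 3.4; 0 0 -2 0 3.4; 0 0 -4 0 3.4; 0 0 0 0 3.4")

```text
clock: 22.68
position: [627.6, 165.8, 219.9]
tcp_rot: [0.003, 0.001, 1.0, 0.001]
ft_force: [-0.2, 0.1, -0.5]
width: 36.9
grasp_force: 30.2
```

```bash
python3 - <<'E'
from h import *
go(545,-133,80);S=snap('side','side8');o=cv2.resize(cv2.imread('pics/side8.png')[120:390,240:420],None,fx=2.2,fy=2.2);cv2.imwrite('pics/c8.png',o)
print('C M3',rimfit([S],627,164,[(94,24.5),(60,29.5)],15))
E
```

```text
pos [627.6 165.8 219.9] toolx deg 179.94 shift cm [  8.31 -29.92  13.87] t 22.68 F [-0.2  0.1 -0.5] w 36.9
C M3 (18.0, 628.0, 163.5)
```

View pics/c8.png

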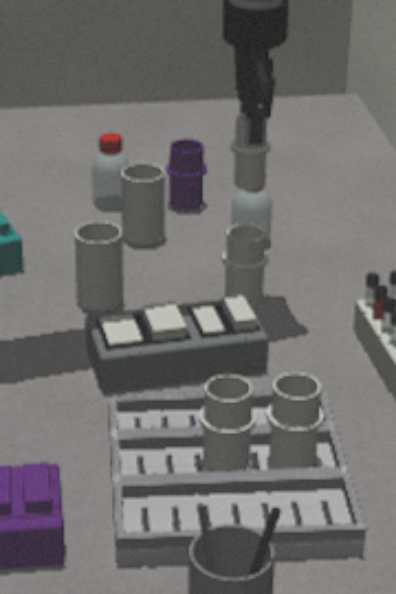

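S2 is out (crop 250,165), M3 stays at (244,262), and M1 and M2 stand upright in the middle lane (296,420 and 228,422). I place S2 in the narrow lane, level with the gap between the M cups.

Emit:
arm_command(series="0.9 -5 0 0 3.4; 0.9 -5 0 0 3.4; 0.9 -5 0 0 3.4; 0.9 -5 0 0 3.4; 0.9 -5 0 0 3.4; 0.7 -5 4 0 3.4; 0 0 5 0 3.4; 0 0 2.5 0 3.4")

```text
clock: 23.72
position: [571.9, -133.0, 98.6]
tcp_rot: [-0.002, 0.001, 1.0, 0.0]
ft_force: [0.3, 0.0, -0.0]
width: 36.6
grasp_force: 30.3
```

Emit:
arm_command(series="0 0 0 0 3.4; 0 0 0 0 3.4")

```text
clock: 23.98
position: [574.3, -132.8, 102.6]
tcp_rot: [0.001, 0.0, 1.0, -0.0]
ft_force: [-0.3, 0.8, -0.3]
width: 37.1
grasp_force: 30.3
```

```bash
python3 - <<'E'
from h import *
go(576,-134.5,79.6)
E
```

```text
pos [ 574.3 -132.8  102.6] toolx deg 179.96 shift cm [-0.17 -0.17  2.3 ] t 23.98 F [-0.3  0.8 -0.3] w 37.1
```

Emit:
arm_command(series="-0.2 -0.2 1.2 0 3.4; 0 0 0.7 0 3.4; 0 0 0.25 0 3.4; 0 0 0.15 0 3.4; 0 0 0 0 3.4; 0 0 0 0 3.4")

```text
clock: 24.72
position: [576.0, -134.8, 79.4]
tcp_rot: [0.0, 0.0, 1.0, 0.0]
ft_force: [-4.1, 1.9, 8.7]
width: 37.1
grasp_force: 31.0
```

Emit:
arm_command(series="0 0 -0.05 0 4.2; 0 0 0 0 5.2; 0 0 0 0 5.2; 0 0 -2 0 5.2; 0 0 -4 0 5.2; 0 0 -5 0 6.5; 0 0 -3 0 7.5; 0 0 0 0 7.5")

```text
clock: 25.72
position: [577.1, -135.4, 222.8]
tcp_rot: [0.003, 0.001, 1.0, -0.0]
ft_force: [-0.1, -0.3, -1.2]
width: 75.3
grasp_force: 0.0
```

Emit:
arm_command(series="-0.9 5 0 0 7.5; -0.9 5 0 0 7.5; -0.8 5 0 0 7.5; -0.8 5 0 0 7.5; -0.8 5 0 0 7.5; -0.8 5 0 0 7.5; 0 0 0 0 7.5; 0 0 0 0 7.5")

```text
clock: 26.72
position: [625.8, 164.5, 218.7]
tcp_rot: [-0.0, 0.001, 1.0, -0.0]
ft_force: [0.7, -1.0, -0.4]
width: 75.0
grasp_force: 0.0
```

```bash
python3 - <<'E'
from h import *
S=snap('side','side9')
print('S placed',rimfit([S],576,-135,[(108,19),(74,24.5)],15)); print('C',rimfit([S],627,164,[(94,24.5),(60,29.5)],15)); go(626.5,165,66)
E
```

```text
S placed (58.599998474121094, 577.5, -137.0)
C (17.5, 628.5, 165.5)
pos [625.9 163.7 219. ] toolx deg 179.86 shift cm [-0.06  0.14 15.3 ] t 26.77 F [ 0.2 -1.1  0.2] w 74.4
```

Emit:
arm_command(series="0 0.1 5 0 7.5; 0 0 4 0 7.5; 0 0 3.5 0 7.5; 0 0 2.5 0 7.5; 0 0 0 0 7; 0 0 0 0 6; 0 0 0 0 5.2; 0 0 0 0 5")

```text
clock: 27.78
position: [626.6, 166.2, 70.0]
tcp_rot: [0.001, 0.0, 1.0, 0.0]
ft_force: [-0.1, -0.9, 0.3]
width: 49.9
grasp_force: 0.4
```

Emit:
arm_command(series="0 0 0 0 4.5; 0 0 0 0 4.5; 0 0 0 0 4.5; 0 0 0 0 4.5")

```text
clock: 28.28
position: [626.8, 166.0, 70.2]
tcp_rot: [0.001, 0.001, 1.0, 0.0]
ft_force: [-0.5, -1.2, 6.1]
width: 48.7
grasp_force: 30.8
```

Emit:
arm_command(series="0 0 -1 0 4.5; 0 0 -3 0 4.5; 0 0 -4 0 4.5; 0 0 -4 0 4.5; 0 0 -2 0 4.5; 2 -4.6 0 0 4.5; 2 -4.6 0 0 4.5; 2 -4.6 0 0 4.5")

```text
clock: 29.28
position: [564.7, 27.0, 208.4]
tcp_rot: [-0.0, 0.0, 1.0, -0.0]
ft_force: [0.4, -0.8, -0.3]
width: 48.8
grasp_force: 31.3
```

Emit:
arm_command(series="2 -4.6 0 0 4.5; 2 -4.6 0 0 4.5; 2 -4.6 0 0 4.5; 2 -4.6 0 0 4.5; 1.6 -4.8 0 0 4.5; 0 0 4 0 4.5; 0 0 4 0 4.5; 0 0 2 0 4.5")

```text
clock: 30.28
position: [468.2, -203.1, 106.6]
tcp_rot: [-0.002, 0.0, 1.0, 0.0]
ft_force: [0.0, 0.4, -1.0]
width: 48.3
grasp_force: 31.4
```

Emit:
arm_command(series="0 0 0 0 4.5; 0 0 0 0 4.5")

```text
clock: 30.52
position: [470.1, -203.8, 109.7]
tcp_rot: [0.0, 0.0, 1.0, -0.0]
ft_force: [0.1, -0.0, -0.5]
width: 48.1
grasp_force: 31.4
```

```bash
python3 - <<'E'
from h import *
go(471,-204.5,90.2)
E
```

```text
pos [ 470.1 -203.8  109.7] toolx deg 179.95 shift cm [-0.09 -0.07  1.95] t 30.52 F [ 0.1 -0.  -0.5] w 48.1
```

Emit:
arm_command(series="0 0 1.2 0 4.5; 0 0 0.4 0 4.5; 0 0 0.25 0 4.5; 0 0 0.15 0 4.5; 0 0 0 0 4.5; 0 0 0 0 4.5")

```text
clock: 31.28
position: [470.4, -204.0, 90.0]
tcp_rot: [0.001, 0.001, 1.0, 0.0]
ft_force: [-2.2, 1.6, 9.7]
width: 48.3
grasp_force: 31.7
```

Emit:
arm_command(series="0 0 -0.05 0 5.2; 0 0 0 0 6.5; 0 0 0 0 6.5; 0 0 -2 0 6.5; 0 0 -4 0 6.5; 0 0 -5 0 6.5; 0 0 -2 0 7.5; 0 5 0 0 8.5")

```text
clock: 32.28
position: [470.1, -156.4, 221.2]
tcp_rot: [0.002, 0.004, 1.0, -0.001]
ft_force: [0.8, 0.7, -0.7]
width: 85.1
grasp_force: 0.0
```

Emit:
arm_command(series="0.5 5 0 0 8.5; 0.5 5 0 0 8.5; 0.5 5 0 0 8.5; 0.5 5 0 0 8.5; 0.5 5 0 0 8.5; 0.4 4 0 0 8.5; 0 0 0 0 8.5; 0 0 0 0 8.5")

```text
clock: 33.28
position: [441.1, 135.5, 219.4]
tcp_rot: [-0.0, 0.001, 1.0, -0.0]
ft_force: [0.2, 0.4, 0.3]
width: 85.4
grasp_force: 0.0
```

```bash
python3 - <<'E'
from h import *
S=snap('side','side10'); go(441,176.5,72);T=snap('top','top10')
print('M3 placed',rimfit([S],471,-205,[(114,24.5),(80,29.5)],15)); print('A',rimfit([S],442,174,[(100,30)],40),'B',rimfit([S],517,345,[(100,30)],30),rimfit([T],514,348,[(100,30)],30))
o=np.zeros((560,800,3),np.uint8);o[:,:400]=cv2.resize(cv2.imread('pics/side10.png')[150:402,240:420],(400,560));o[:300,400:]=cv2.resize(cv2.imread('pics/top10.png')[160:325,90:475],(400,172)) if 0 else cv2.resize(cv2.imread('pics/top10.png')[160:325,90:310],(400,300));cv2.imwrite('pics/c10.png',o)
E
```

```text
pos [441.2 135.2 219.4] toolx deg 179.86 shift cm [ 0.03  4.13 14.74] t 33.33 F [ 0.5 -0.7  0.1] w 84.9
M3 placed (87.5999984741211, 471.5, -206.5)
A (25.5, 442.5, 174.0) B (24.200000762939453, 517.0, 343.0) (12.600000381469727, 513.0, 349.0)
```

View pics/c10.png

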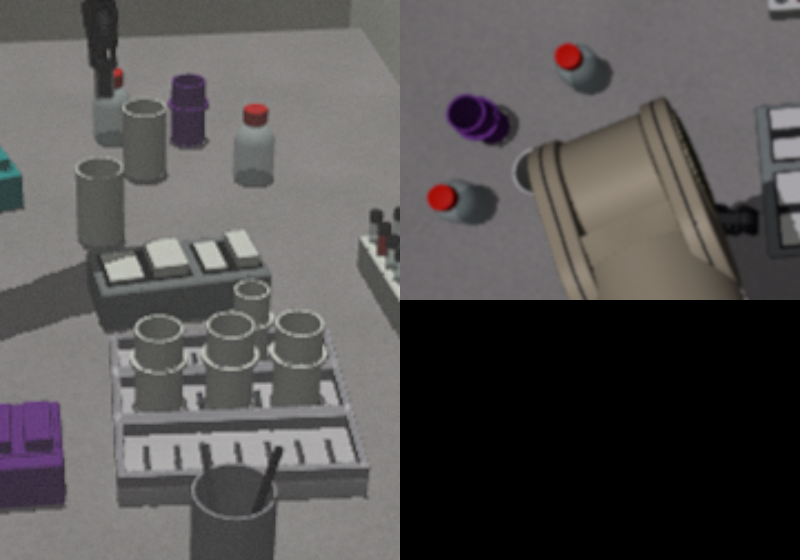

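All three M cups and S2 stand in their lanes (crop 158,362; 229,360; 298,358; S2 at 252,310), and both L cups are where they were. Now L at A.

Emit:
arm_command(series="0 4.1 0 0 8.5; 0 0 4 0 8.5; 0 0 4 0 8.5; 0 0 4 0 8.5; 0 0 2.4 0 8.5; 0 0 0 0 8.5; 0 0 0 0 8.5")

```text
clock: 34.25
position: [441.8, 177.2, 76.6]
tcp_rot: [0.001, 0.001, 1.0, 0.0]
ft_force: [-0.2, -0.7, 0.4]
width: 84.8
grasp_force: 0.0
```

```bash
python3 - <<'E'
from h import *
go(441,176.5,72)
E
```

```text
pos [441.8 177.2  76.6] toolx deg 179.9 shift cm [ 0.08 -0.07  0.46] t 34.25 F [-0.2 -0.7  0.4] w 84.8
```

Then grip at about 50 N, since the cup is heavier.

Emit:
arm_command(series="0 0 0.5 0 7.5; 0 0 0 0 6.5; 0 0 0 0 6; 0 0 0 0 5.5; 0 0 0 0 5.5; 0 0 0 0 5.5; 0 0 0 0 5.5", newtons=50)

```text
clock: 35.12
position: [441.5, 177.2, 71.3]
tcp_rot: [0.0, 0.001, 1.0, 0.0]
ft_force: [-1.1, -3.8, 8.9]
width: 58.9
grasp_force: 52.9
```

Emit:
arm_command(series="0 0 -1 0 5.5; 0 0 -3 0 5.5; 0 0 -5 0 5.5; 0 0 -5 0 5.5; 0 0 -2 0 5.5; -1.5 -5.2 0 0 5.5; -1.5 -5.2 0 0 5.5; -1.5 -5.2 0 0 5.5")

```text
clock: 36.12
position: [485.9, 19.8, 230.9]
tcp_rot: [0.0, 0.0, 1.0, 0.0]
ft_force: [1.6, -0.1, -2.6]
width: 58.4
grasp_force: 55.0
```

Emit:
arm_command(series="-1.5 -5.2 0 0 5.5; -1.5 -5.2 0 0 5.5; -1.5 -5.2 0 0 5.5; -1.5 -5.2 0 0 5.5; -1.5 -5.2 0 0 5.5; -1.5 -5.2 0 0 5.5; 0 0 0 0 5.5; 0 0 0 0 5.5")

```text
clock: 37.12
position: [575.6, -290.2, 230.2]
tcp_rot: [-0.0, 0.0, 1.0, 0.0]
ft_force: [0.5, 1.6, -3.2]
width: 58.5
grasp_force: 55.8
```

```bash
python3 - <<'E'
from h import *
go(576,-295,91.3)
E
```

```text
pos [ 575.6 -290.2  230.2] toolx deg 179.95 shift cm [-0.06 -0.49 13.89] t 37.12 F [ 0.5  1.6 -3.2] w 58.5
```

Emit:
arm_command(series="0 -0.4 4 0 5.5; 0 0 4 0 5.5; 0 0 3 0 5.5; 0 0 1.5 0 5.5; 0 0 0 0 5.5; 0 0 0 0 5.5")

```text
clock: 37.88
position: [576.5, -294.8, 107.1]
tcp_rot: [0.001, 0.0, 1.0, -0.0]
ft_force: [0.3, 0.1, -2.3]
width: 58.7
grasp_force: 55.8
```

```bash
python3 - <<'E'
from h import *
go(576,-295,91.3)
E
```

```text
pos [ 576.5 -294.8  107.1] toolx deg 179.98 shift cm [ 0.05 -0.02  1.58] t 37.88 F [ 0.3  0.1 -2.3] w 58.7
```

Emit:
arm_command(series="0 0 0.9 0 5.5; 0 0 0.4 0 5.5; 0 0 0.25 0 5.5; 0 0 0.15 0 5.5; 0 0 0 0 5.5; 0 0 0 0 5.5")

```text
clock: 38.62
position: [576.3, -294.9, 91.2]
tcp_rot: [0.001, 0.0, 1.0, 0.001]
ft_force: [-6.8, 4.5, 20.7]
width: 58.6
grasp_force: 57.6
```

Emit:
arm_command(series="0 0 -0.1 0 6.4; 0 0 0 0 7.4; 0 0 0 0 7.4; 0 0 -2 0 7.4; 0 0 -4 0 7.4; 0 0 -5 0 7.4; 0 0 -3 0 8.5; 0.5 5 0 0 8.5")

```text
clock: 39.62
position: [570.4, -249.4, 233.8]
tcp_rot: [0.002, 0.004, 1.0, -0.002]
ft_force: [1.3, 0.0, 0.0]
width: 85.1
grasp_force: 0.0
```

Emit:
arm_command(series="0.5 5.4 0 0 8.5; 0.5 5.4 0 0 8.5; 0.5 5.4 0 0 8.5; 0.5 5.4 0 0 8.5; 0.5 5.4 0 0 8.5; 0.5 5.4 0 0 8.5; 0.5 5.4 0 0 8.5; 0.5 5.4 0 0 8.5")

```text
clock: 40.62
position: [531.0, 188.7, 231.1]
tcp_rot: [0.001, 0.001, 1.0, 0.001]
ft_force: [0.7, -0.5, -0.6]
width: 85.1
grasp_force: 0.0
```

Emit:
arm_command(series="0.5 5 0 0 8.5; 0.5 5 0 0 8.5; 0 0 0 0 8.5; 0 0 0 0 8.5")

```text
clock: 41.12
position: [521.6, 286.3, 230.4]
tcp_rot: [0.0, 0.001, 1.0, -0.0]
ft_force: [0.6, -0.3, -0.7]
width: 84.8
grasp_force: 0.0
```

```bash
python3 - <<'E'
from h import *
S=snap('side','side11'); go(515,346.5,72);T=snap('top','top11')
print('L placed',rimfit([S],576,-295,[(120,30)],15)); print('B',rimfit([S],517,345,[(100,30)],40),rimfit([T],514,348,[(100,30)],40))
E
```

```text
pos [521.8 285.8 230.4] toolx deg 179.84 shift cm [ 0.71  6.07 15.84] t 41.17 F [ 0.7 -0.7 -0.1] w 85.1
L placed (61.70000076293945, 577.5, -297.0)
B (22.100000381469727, 517.5, 344.0) (17.5, 513.0, 351.5)
```

Emit:
arm_command(series="0.4 3 0 0 8.5; 0.3 3 0 0 8.5; 0 0 4 0 8.5; 0 0 4 0 8.5; 0 0 4 0 8.5; 0 0 3 0 8.5; 0 0 0 0 8.5; 0 0 0 0 8.5")

```text
clock: 42.22
position: [515.3, 347.0, 81.2]
tcp_rot: [0.001, 0.001, 1.0, 0.001]
ft_force: [1.0, 0.5, 0.5]
width: 85.3
grasp_force: 0.0
```

```bash
python3 - <<'E'
from h import *
go(515,347,72)
E
```

```text
pos [515.3 347.   81.2] toolx deg 179.89 shift cm [ 0.03 -0.01  0.92] t 42.23 F [1.  0.5 0.5] w 85.3
```

Emit:
arm_command(series="0 0 0.9 0 8; 0 0 0 0 6.5; 0 0 0 0 6; 0 0 0 0 5.5; 0 0 0 0 5.5; 0 0 0 0 5.5; 0 0 0 0 5.5")

```text
clock: 43.1
position: [514.6, 347.3, 71.2]
tcp_rot: [0.0, 0.001, 1.0, 0.0]
ft_force: [-0.7, -1.5, 5.4]
width: 58.0
grasp_force: 54.6
```

Emit:
arm_command(series="0 0 -1 0 5.5; 0 0 -3 0 5.5; 0 0 -5 0 5.5; 0 0 -5 0 5.5; 0 0 -2 0 5.5; 0 -5 0 0 5.5; 0 -5 0 0 5.5; 0 -5 0 0 5.5")

```text
clock: 44.1
position: [513.7, 195.7, 230.7]
tcp_rot: [-0.0, 0.0, 1.0, 0.0]
ft_force: [0.3, -0.3, -1.0]
width: 58.4
grasp_force: 54.8
```

Emit:
arm_command(series="0.1 -5.4 0 0 5.5; 0.1 -5.4 0 0 5.5; 0.1 -5.4 0 0 5.5; 0.1 -5.4 0 0 5.5; 0.1 -5.4 0 0 5.5; 0.1 -5.4 0 0 5.5; 0.1 -5.4 0 0 5.5; 0.1 -5.4 0 0 5.5")

```text
clock: 45.1
position: [505.4, -236.0, 230.8]
tcp_rot: [0.0, 0.0, 1.0, 0.0]
ft_force: [0.8, 1.2, -2.0]
width: 58.1
grasp_force: 54.8
```

Emit:
arm_command(series="0 -5.3 0 0 5.5; 0 0 4 0 5.5; 0 0 4 0 5.5; 0 0 2 0 5.5; 0 0 0 0 5.5; 0 0 0 0 5.5")

```text
clock: 45.85
position: [506.4, -288.1, 132.0]
tcp_rot: [0.001, 0.0, 1.0, -0.0]
ft_force: [0.3, 0.3, -2.8]
width: 58.2
grasp_force: 55.2
```

```bash
python3 - <<'E'
from h import *
go(506,-291.5,91.2)
E
```

```text
pos [ 506.4 -288.1  132. ] toolx deg 179.97 shift cm [ 0.05 -0.34  4.08] t 45.85 F [ 0.3  0.3 -2.8] w 58.2
```

Emit:
arm_command(series="0 -0.3 2 0 5.5; 0 0 1.4 0 5.5; 0 0 0.4 0 5.5; 0 0 0.25 0 5.5; 0 0 0.15 0 5.5; 0 0 0 0 5.5; 0 0 0 0 5.5")

```text
clock: 46.72
position: [506.0, -290.6, 91.4]
tcp_rot: [0.001, 0.0, 1.0, 0.001]
ft_force: [-11.9, 9.5, 32.6]
width: 58.6
grasp_force: 59.1
```

Emit:
arm_command(series="0 0 -0.2 0 6.4; 0 0 0 0 7.4; 0 0 0 0 7.4; 0 0 -2 0 7.4; 0 0 -4 0 7.4; 0 0 -5 0 5; 0 0 -3 0 0; 0 5 0 0 0")

```text
clock: 47.72
position: [505.4, -245.0, 234.3]
tcp_rot: [0.002, 0.004, 1.0, -0.002]
ft_force: [1.2, 0.9, -0.2]
width: 19.5
grasp_force: 0.0
```

Emit:
arm_command(series="0 5.2 0 0 0; 0 5.2 0 0 0; 0 5.2 0 0 0; 0 5.2 0 0 0; 0 5.2 0 0 0; 0 0 0 0 0; 0 0 0 0 0")

```text
clock: 48.6
position: [506.1, 18.4, 231.3]
tcp_rot: [0.0, 0.001, 1.0, 0.0]
ft_force: [-0.5, -0.6, 0.1]
width: 0.4
grasp_force: 0.0
```

```bash
python3 - <<'E'
from h import *
S=snap('side','side12');go(503,21,70)
cv2.imwrite('pics/c12.png',cv2.resize(cv2.imread('pics/side12.png')[150:402,240:420],None,fx=2.3,fy=2.3,interpolation=3))
E
```

```text
pos [506.1  17.9 231.1] toolx deg 179.84 shift cm [ 0.32  0.31 16.11] t 48.65 F [-0.1 -0.3  0.1] w -0.2
```

View pics/c12.png

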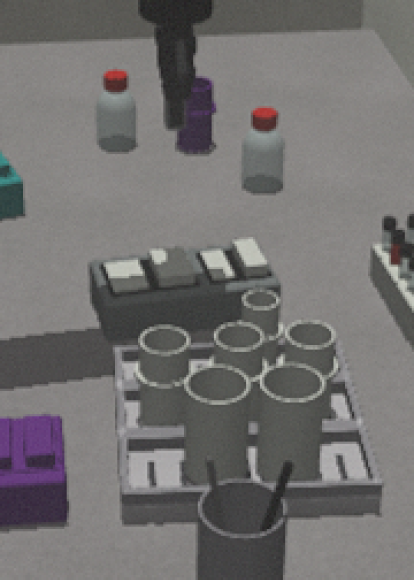

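All six cups stand upright in their lanes, with the L cups at crop (217,425) and (291,423). Now press ON.

Emit:
arm_command(series="0.3 0.3 5 0 0; 0 0 5 0 0; 0 0 4 0 0; 0 0 2 0 0; 0 0 0.7 0 0; 0 0 0.5 0 0; 0 0 0.3 0 0; 0 0 0 0 0")

```text
clock: 49.65
position: [503.5, 22.2, 56.2]
tcp_rot: [0.001, 0.001, 1.0, 0.0]
ft_force: [0.8, -1.9, 3.5]
width: -0.1
grasp_force: 1.3
```

Emit:
arm_command(series="0 0 0.1 0 0; 0 0 0.1 0 0; 0 0 0.1 0 0; 0 0 0 0 0")

```text
clock: 50.15
position: [503.8, 22.2, 55.7]
tcp_rot: [0.0, 0.001, 1.0, 0.001]
ft_force: [-18.3, -2.5, 48.4]
width: -0.3
grasp_force: 23.9
```

Emit:
arm_command(series="0 0 -2 0 0; 0 0 -3 0 0; -4.5 0.5 0 0 0; -4.5 0.4 0 0 0; 0 0 0 0 0; 0 0 0 0 0")

```text
clock: 50.9
position: [592.4, 31.0, 102.3]
tcp_rot: [-0.0, 0.001, 1.0, -0.0]
ft_force: [0.5, -0.1, -0.4]
width: -0.3
grasp_force: 0.0
```

```bash
python3 - <<'E'
from h import *
go(594.3,31,70)
E
```

```text
pos [592.4  31.  102.3] toolx deg 179.93 shift cm [-0.19  0.    3.23] t 50.9 F [ 0.5 -0.1 -0.4] w -0.3
```

Emit:
arm_command(series="-0.2 0 2 0 0; 0 0 1 0 0; 0 0 0.5 0 0; 0 0 0.5 0 0; 0 0 0.5 0 0; 0 0 0.2 0 0; 0 0 0.1 0 0; 0 0 0 0 0")

```text
clock: 51.9
position: [595.0, 31.3, 56.1]
tcp_rot: [0.0, 0.0, 1.0, 0.001]
ft_force: [-9.7, -0.2, 20.0]
width: -0.2
grasp_force: 9.6
```

Emit:
arm_command(series="0 0 0.1 0 0; 0 0 0.1 0 0; 0 0 0 0 0")

```text
clock: 52.28
position: [595.2, 31.2, 55.8]
tcp_rot: [0.0, 0.001, 1.0, 0.001]
ft_force: [-18.7, -0.4, 40.3]
width: 0.4
grasp_force: 20.0
```

Emit:
arm_command(series="0 0 -3 0 0; 0 0 -5 0 0; 0 0 -5 0 0; 0 0 -4 0 0; 0 5 0 0 0; 0 5 0 0 0; 0 5 0 0 0; 0 0 0 0 0")

```text
clock: 53.28
position: [594.2, 186.8, 221.7]
tcp_rot: [-0.0, -0.003, 1.0, 0.001]
ft_force: [0.2, -0.1, -0.4]
width: 0.2
grasp_force: 0.0
```

```bash
python3 - <<'E'
from h import *
S=snap('side','side13');T=snap('top','top13')
o=np.zeros((580,800,3),np.uint8);o[:,:414]=cv2.resize(cv2.imread('pics/side13.png')[150:402,240:420],(414,580));o[:300,414:]=cv2.resize(cv2.imread('pics/top13.png')[180:315,285:460],(386,300));cv2.imwrite('pics/c13.png',o)
E
```

```text
(no output)
```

View pics/c13.png

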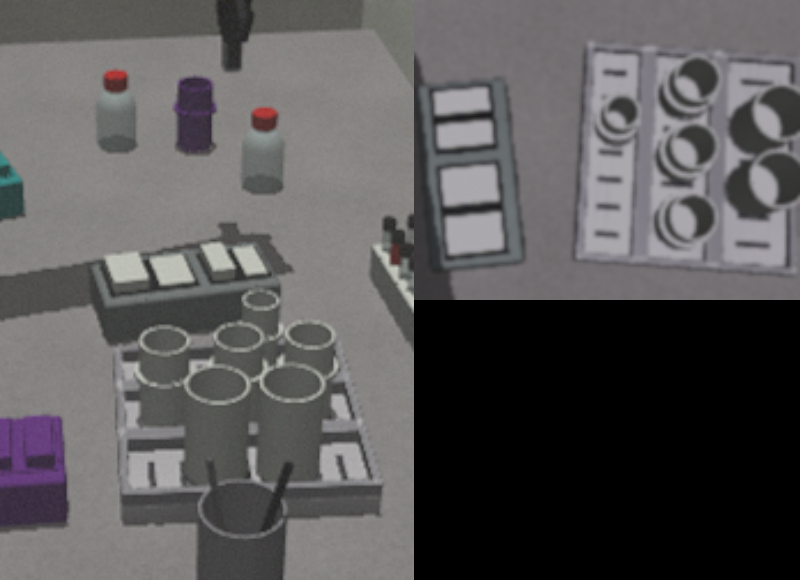

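OFF and strong are up, and ON and gentle are down (crop 128,270; 217,260; 172,270; 250,260). All six cups stand separately in their lanes, and the bottles and pot are untouched.

```bash
python3 -c "
from cell import r
print(r.close_job())"
```

```text
the job is handed in; nothing more can be done
None
```

I switched the dryer off first, stood all six cups present (two large, three middle, one small) upright and separate in their lanes, switched it back on at gentle heat with both keys fully down, and handed the job in at about 53 s; the bottles and pot were not touched.

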